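Clear the sample scale

ROBOT

A 6-joint arm with a two-finger parallel gripper is mounted at the origin on the work surface. World frame = base frame: x ahead of the robot, y to its left, z up, the work surface at z = 0. Lengths are in m, angles in rad, forces in N, time in s.
With the tool pointing down it reaches from about 0.325 to 0.9 m from the base axis. Payload 6.1 kg.
Tool frame: the origin (TCP) lies between the finger pads; the fingertips stand ahead of it and the grasp point (between the pads) is the TCP (arm.tips_ahead is the z of the fingertips in the tool frame, in m); z points along the fingers, y is the line along which they close (so a half turn about z gives the same grasp; the last joint's range is limited). The gripper opens to 85 mm and grips with 20 to 120 N. Pads are 22 mm wide; open, the fingers measure 114 mm over their backs; the gripper's body (76 mm by 85 mm) begins 54 mm behind the grasp point. The pads swing forward as they close: fully open they stand 13 mm farther back than shut.
Start: joints at [1.032, 0.22, 1.526, -0, 1.395, -0.126], TCP at [0.251, 0.572, 0.25] pointing down, gripper open.
Joint ranges: [-2.98, 2.98], [-0.91, 2.08], [0.09, 2.57], [-1.24, 4.39], [0.2, 2.65], [-2.68, 2.68]. Speed limits (rad/s): [2.57, 2.57, 3.01, 3.14, 3.14, 3.14].

INTERFACE

Orientations are given as a unit quaternion [w, x, y, z].
In Python, from rig import arm, fingers, kin, readout, imaging, ticket gives the robot as it stands. Calls block until the motion is done:
- arm.reach(position, orientation): joint-space move of the TCP to a pose.
- arm.move_straight(position, frame=None, velocity=0.15): straight line of the TCP; frame=None keeps the orientation; velocity is the mean speed in m/s.
- arm.goto_joints(angles): joint-space move.
- fingers.move_gripper(opening): finger opening in m; the grip force is fixed at half the most; returns when the fingers have stopped.
- arm.dwell(seconds).
- kin.ik(position, orientation): joint angles nearest the present ones, or None.
- readout.read_state(): the state.
- imaging.capture(name): name is "side" or "top" or "wrist"; returns the picture (384x512x3 uint8, red, green, blue); there is no depth.
- imaging.calibration(name): a dict with "fx", "fy", "cx", "cy" (pixels), "R" (3x3) and "t" (3): a world point X has camera coordinates R X + t; the wrist camera has in their place "T_tool_cam" (4x4, takes a point from camera to tool coordinates, whose origin is the TCP and whose axes are the flange's). Camera axes: x right, y down, z forward; pixel columns grow to the right and rows downward; lengths in m; the calibration is good to about 2 mm. A picture is of the moment at which its call begins: read the wrist's pose just before it. calibration takes no time and is no camera call.
A pose or a line that the arm cannot do raises arm.IKError and nothing moves.
- ticket.hand_in(): hands the job in; it is judged then, once.
Trained networks look in the newest picture that a camera, given by its name, has taken for a name from the list of things; names that differ only in an ending like _2 or _b are one class to them, and where a whole thing is asked for, a point or a joint stands for the part that bears it (a point fixed in the world has none). Each returns a list of dicts, best first, with "confidence" (0 to 1); they miss things now and then, are a little off and sometimes report something else, mostly with a low value. They report only what shows in the picture. A call takes as long as a camera call.
- imaging.spot_in(camera, thing): "bbox" ([left, top, right, bottom] in pixels, round what is visible of it).
- imaging.spot_point(camera, thing): "pixel" ([column, row] in pixels: a listed point, or the origin of a listed thing).
The state is a dict: "t": time; "joint_positions": joint angles; "qd": joint speeds; "tau": joint torques, N m; "tcp_pos": TCP position; "tool_rot": TCP orientation; "force": force on the tool from outside, world axes, zero at the start; "torque": the same for the moment, N m; "gripper_width": finger opening in m; "grip_force": force on a finger pad.
Only numpy, scipy, OpenCV 4.12 (cv2) and the standard library are available. Lean on these libraries where they do the work, as an engineer would, in place of code of your own. Each camera call takes 0.05 s, during which the arm holds its last target. There are 200 camera calls.

TASK

Clear the bench scale after weighing: put the check weight with the red band back into the red well, standing upright and fully down, and hang the steel basket by its handle over both prongs of the orange hook, under the stand's wire shelf, so that it hangs freely. Leave everything else where it is.

Things in the scene. Friction and masses are not known exactly. Their poses are not given: they have to be found in the camera images.
- scale: Fixed bench scale, grey plinth with a steel platform 270 x 190 mm whose top is 50 mm above the table; a low white display block (30 mm high) on its -x end. Origin: centre of its underside on the table; x along the long side, z up. The basket stands on its +x half and the red weight on its -x half.
- basket: Loose round perforated steel basket (0.2 to 0.32 kg), 62 mm deep, outside diameter 92 mm at the floor, 120 mm at the rim. One rigid upright bail handle of 10 mm round bar: legs rise from the rim at y = +66 and -66 mm to a straight top bar along y at x = 0. Origin: centre of the underside, z up.
- basket_bar (a point): Centre of the basket's handle bar, 135 mm above the basket's underside; axes as the basket's, y along the bar. The bar is straight from y = -66 to 66 mm; its middle 44 mm is a black sleeve 13 mm thick.
- weight_red: Loose steel check weight with a red band and red top (0.4 to 0.6 kg): upright cylinder of diameter 38 mm up to 64 mm, then a narrow neck and a 28 mm knob, 82 mm high overall. Origin: centre of its underside, z along its axis.
- well_red: Fixed red block 76 x 76 x 26 mm with one round blind hole in the middle of its top, diameter 44 mm, 16 mm deep (floor 10 mm above the table); this is the red weight's slot. Origin: centre of its underside, z up.
- well_red_floor (a point): Centre of the floor of the red well's hole, 10 mm above the table, z up; the weight's underside rests here.
- stand: Fixed drip stand. Origin: on the table right below the valley of the hook; x points from the hook back to the posts, y along the hook's width, z up. White foot 190 x 200 mm, two steel posts at x = 100, y = +85 and -85 mm, joined by a crossbar at z = 246 mm that carries the hook; wire shelf on top.
- hook (a point): Where the bar's centre lies when the basket hangs: between the prongs, 205 mm above the table; axes as the stand's, bar along y. The hook is two parallel orange prongs of 8 mm bar at stand y = +40 and -40: from x = 100, z = 246 mm down to a flat valley x = 12 to -12 (centre line z = 196 mm), then up to open tips at x = -30, z = 214 mm.
- weight_yellow: Bystander: check weight like the red one with a yellow band, standing in the yellow well. Origin: centre of its underside.
- weight_blue: Bystander: check weight like the red one with a blue band, standing in the blue well. Origin: centre of its underside.
- corn: Bystander: loose yellow corn cob, 170 mm long, 47 mm thick, lying along its x axis. Origin: on the table under its middle.
- carrot: Bystander: loose orange carrot, about 195 mm long, 40 mm thick, lying along its x axis. Origin: on the table under its middle.
- tape: Bystander: loose roll of white tape lying flat, diameter 100 mm, 48 mm high. Origin: centre of its underside.
- reagent: Bystander: loose white reagent bottle with a blue cap, diameter 60 mm, 120 mm high. Origin: centre of its underside.
- jar: Bystander: loose amber jar with a green lid, diameter 64 mm, 85 mm high. Origin: centre of its underside.
- shelf_front (a point): Middle of the lower front edge of the stand's wire shelf, 12 mm behind the hook point (stand +x) and 305 mm above the table. The shelf runs from here back to stand x = 180 mm, y from -90 to 90 mm, a small dish on top. It leaves no room for an upright gripper above the hook: come from the stand's -x side, tilted.
- well_yellow: Fixed yellow block, same shape as the red well, holding the yellow weight. Origin: centre of its underside.
- well_blue: Fixed blue block, same shape as the red well, holding the blue weight. Origin: centre of its underside.

How it is judged:
By the outcome, as a careful person would: the job done as asked, in the order asked, and still so for the second after the job is handed in, with the robot touching nothing.
It also fails if it takes over 66 s, if anything falls off the work surface, if the arm or the gripper's body presses on something with over 40 N, if the wrist force passes 120 N, or if a joint passes its speed limit or range.

## Working session

There is one attempt and no reset: what is moved stays moved. The work goes in short steps, each a Python script; the robot and the scene stay as the last script left them, time stands still between calls to the robot, and variables do not carry over. Pictures are saved under pics/ and viewed, at most 14 in all, crops included, and the job is handed in when it is done.

```bash
ls; mkdir -p pics
python3 - <<'E'
from rig import arm, fingers, kin, readout, imaging, ticket
import cv2,numpy as np
print(readout.read_state(), arm.tips_ahead)
ims=[]
for c in("side","top"):
    im=imaging.capture(c); ims.append(im)
    k=imaging.calibration(c); print(c,k)
    for n in["scale","basket","basket_bar","weight_red","well_red","well_red_floor","stand","hook","shelf_front"]:
        print(n,[(np.round(d["pixel"],1).tolist(),round(d["confidence"],2)) for d in imaging.spot_point(c,n)[:2]])
    cv2.imwrite(f"pics/{c}0.png",cv2.resize(im[:,:,::-1],(800,600)))
print(imaging.calibration("wrist"))
E
```

```text
pics
{'t': 0.0, 'joint_positions': array([ 1.03193035e+00,  2.21228878e-01,  1.52763801e+00, -1.24290689e-05,
        1.39473852e+00, -1.26103351e-01]), 'qd': array([ 0.00101946,  0.00048667,  0.0007002 ,  0.00066148,  0.00044779,
       -0.00181077]), 'tau': array([ 1.38881287e-04, -4.96900713e+01, -3.89393985e+01, -1.94049640e-04,
        1.12641629e-02, -1.86818625e-05]), 'tcp_pos': array([0.2504157 , 0.57199317, 0.24918329]), 'tool_rot': array([-3.22691419e-04,  2.04918178e-01,  9.78778590e-01, -9.53257958e-04]), 'force': array([-0.38438664, -0.60013225, -0.14342938]), 'torque': array([-0.03120151, -0.04684317,  0.02121075]), 'grip_force': 0.0, 'gripper_width': 0.08542577030131858} 0.019
side {'fx': 471.53094853001926, 'fy': 471.53094853001926, 'cx': 261.8251997575511, 'cy': 189.7789911799625, 'R': array([[ 0.79497845, -0.60660586, -0.00621245],
       [-0.40236123, -0.51958929, -0.75374559],
       [ 0.45399856,  0.60171115, -0.65713697]]), 't': array([-0.42166822,  0.36768739,  1.32707675])}
scale [([261.1, 237.4], 0.82)]
basket [([274.7, 222.0], 0.92)]
basket_bar [([275.1, 222
[... 683 characters left out ...]
75.3], 0.86)]
weight_red [([251.4, 230.0], 0.43)]
well_red [([181.1, 172.1], 0.74)]
well_red_floor [([250.8, 225.3], 0.34)]
stand [([340.1, 180.7], 0.94), ([157.5, 197.3], 0.46)]
hook [([352.3, 171.7], 0.55)]
shelf_front [([365.4, 159.4], 0.63)]
{'fx': 297.1744483353605, 'fy': 297.1744483353605, 'cx': 252.7407969886381, 'cy': 189.42599621579, 'T_tool_cam': array([[-1.18515361e-04, -9.47046772e-01, -3.21095621e-01,
         8.10409870e-02],
       [ 9.99999645e-01, -3.80296426e-04,  7.52558326e-04,
         3.44188459e-04],
       [-8.34819450e-04, -3.21095418e-01,  9.47046480e-01,
        -1.24420589e-01],
       [ 0.00000000e+00,  0.00000000e+00,  0.00000000e+00,
         1.00000000e+00]])}
```

View pics/side0.png

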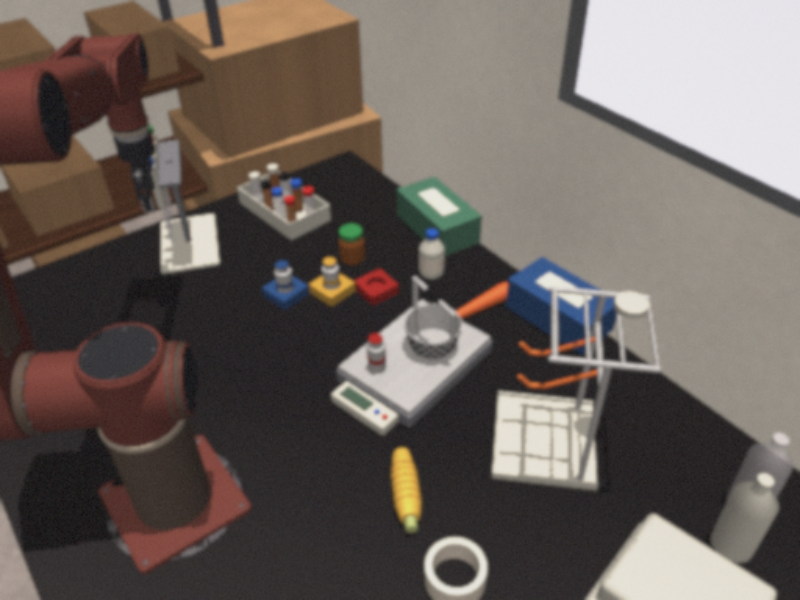

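View pics/top0.png

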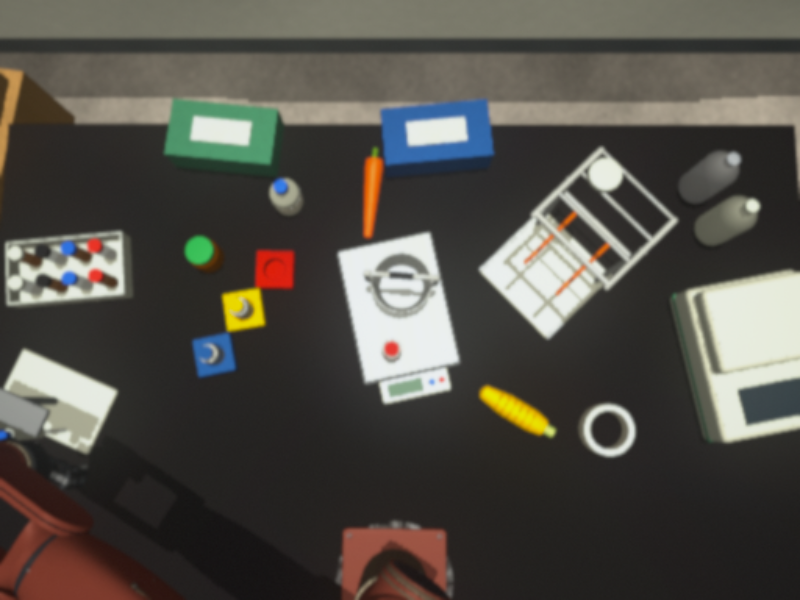

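Side view: red weight top at about (375,338), red well hole at (378,284), basket bar from about (415,281) to (460,315), prongs at about (520–600, 345–385). Top view: weight top at (391,346), well hole at (275,268), bar middle at (403,276), prong tips at (527,262) and (557,295). The stand's yaw is roughly -45°.

```bash
cat > h.py <<'E'
from rig import arm, fingers, kin, readout, imaging, ticket
import cv2,numpy as np
from scipy.spatial.transform import Rotation as Ro
def quat(R): return Ro.from_matrix(R).as_quat()[[3,0,1,2]]
def rot(q): return Ro.from_quat(np.asarray(q)[[1,2,3,0]]).as_matrix()
def pose(zdir,ydir):
    "tool quaternion (orthonormal) from z and approximate closing line"
    z=np.array(zdir,float);z/=np.linalg.norm(z);y=np.array(ydir,float);y-=z*(y@z);y/=np.linalg.norm(y)
    return quat(np.c_[np.cross(y,z),y,z])
def cam(c,s=None):
    k=imaging.calibration(c);K=np.array([[k["fx"],0,k["cx"]],[0,k["fy"],k["cy"]],[0,0,1]])
    if c!="wrist": return K@np.c_[k["R"],k["t"]]
    T=np.eye(4);T[:3,:3]=rot(s["tool_rot"]);T[:3,3]=s["tcp_pos"]
    return K@np.linalg.inv(T@k["T_tool_cam"])[:3]
def tri(obs):
    "obs: list of (P, pixel) -> point, pixel residuals"
    A=np.vstack([r for P,u in obs for r in (u[0]*P[2]-P[0],u[1]*P[2]-P[1])])
    A=A/np.linalg.norm(A[:,:3],axis=1)[:,None]
    X=np.linalg.lstsq(A[:,:3],-A[:,3],rcond=None)[0]
    return X,[np.round(np.linalg.norm(proj(P,X)-u),1) for P,u in obs]
def proj(P,X):
    v=P@np.append(X,1);return v[:2]/v[2]
def look(names,fn=None):
    s=readout.read_state();im=imaging.capture("wrist");P=cam("wrist",s)
    if fn: cv2.imwrite(f"pics/{fn}.png",im[:,:,::-1])
    return P,{n:[(d["pixel"],d["confidence"]) for d in imaging.spot_point("wrist",n)[:3]] for n in names}
def go(p,q): arm.reach(np.asarray(p,float),q)
E
python3 - <<'E'
from h import *
S,T=cam("side"),cam("top");f=1/1.5625
for n,a,b in [("knob",(375,338),(391,346)),("well",(378,284),(275,268)),("bar",(437,300),(403,275)),("hook_det",(342.1/f,233.5/f),(352.3/f,171.7/f)),("shelf",(354.4/f,207.3/f),(365.4/f,159.4/f)),("stand",(333.1/f,279.9/f),(340.1/f,180.7/f)),("tipL",(520,345),(527,262)),("tipR",(518,379),(557,295)),("scale",(261.1/f,237.4/f),(254.7/f,198/f))]:
    print(n,*tri([(S,np.array(a)*f),(T,np.array(b)*f)]))
E
```

```text
knob [0.45631469 0.00917362 0.12963231] [np.float64(0.7), np.float64(0.7)]
well [0.62879752 0.25270028 0.01730999] [np.float64(0.3), np.float64(0.4)]
bar [ 0.58847658 -0.0148208   0.17433816] [np.float64(0.5), np.float64(0.6)]
hook_det [ 0.59510487 -0.28096451  0.20479352] [np.float64(0.1), np.float64(0.1)]
shelf [ 0.60972697 -0.29576998  0.30585787] [np.float64(0.0), np.float64(0.0)]
stand [ 5.97774040e-01 -2.78458084e-01 -3.87559506e-04] [np.float64(2.1), np.float64(1.9)]
tipL [ 0.60352054 -0.23637517  0.2140585 ] [np.float64(0.6), np.float64(0.6)]
tipR [ 0.54545687 -0.29064146  0.20969488] [np.float64(0.2), np.float64(0.2)]
scale [ 0.53835538  0.00082926 -0.00982762] [np.float64(2.5), np.float64(2.6)]
```

Run:
```python
from h import *
q=pose([0,0,-1],[-.2,.98,0])
tot={}
W=["well_red","well_red_floor"];B=["weight_red","basket","basket_bar"]
for i,(p,names) in enumerate([((.60,.29,.24),W),((.62,.22,.20),W),((.44,.04,.28),B),((.47,-.03,.30),B)]):
    go(p,q);P,r=look(names,f"w{i}")
    np.save(f"P{i}.npy",P)
    print(i,{n:[(np.round(a,1).tolist(),round(c,2)) for a,c in v] for n,v in r.items()})
print(readout.read_state()["t"])
ims=[cv2.imread(f"pics/w{i}.png") for i in (0,1,2,3)]
cv2.imwrite("pics/m0.png",cv2.resize(np.vstack([np.hstack(ims[:2]),np.hstack(ims[2:])]),(800,600),interpolation=cv2.INTER_AREA))
```

```text
0 {'well_red': [([219.5, 168.6], 0.98)], 'well_red_floor': []}
1 {'well_red': [([282.6, 176.1], 0.61), ([99.3, 262.9], 0.31)], 'well_red_floor': [([279.0, 179.7], 0.58)]}
2 {'weight_red': [([224.8, 166.8], 0.96)], 'basket': [([193.5, 253.2], 0.69)], 'basket_bar': [([168.9, 333.1], 0.9), ([194.1, 255.6], 0.43), ([413.5, 252.5], 0.18)]}
3 {'weight_red': [([282.4, 149.6], 0.62)], 'basket': [], 'basket_bar': [([247.0, 307.1], 0.66)]}
5.225
```

View pics/m0.png

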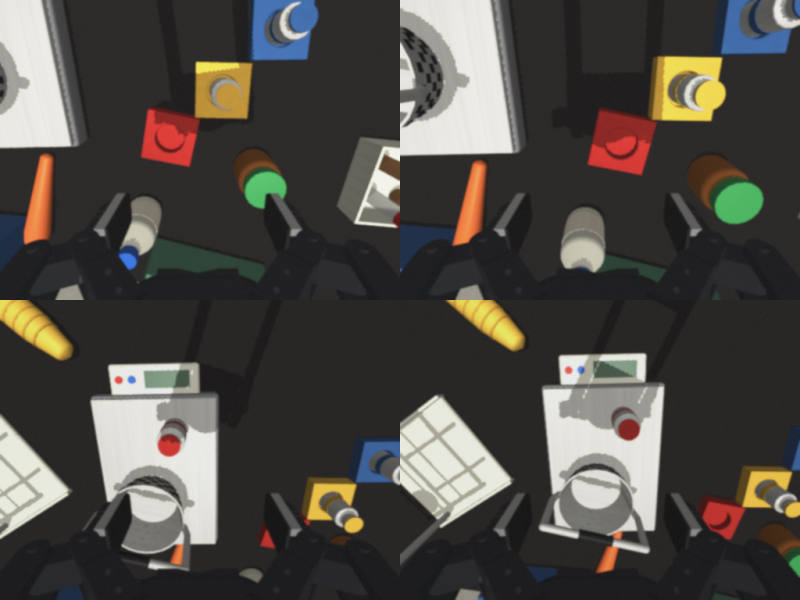

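The four wrist views show the red well clear of the gripper (in frame 0 near mosaic (170,138)), the red weight on the scale (frame 2 knob at (168,446)), and the basket bar partly hidden by the fingers. I'll fit the weight and the well, and measure the basket later.

```bash
cat >> h.py <<'E'
def redmask(im):
    h=cv2.cvtColor(im,cv2.COLOR_BGR2HSV)
    return (((h[...,0]<6)|(h[...,0]>174))&(h[...,1]>150)&(h[...,2]>60)).astype(np.uint8)
def blob(m,near,r=60):
    n,l,st,c=cv2.connectedComponentsWithStats(m);ok=[i for i in range(1,n) if st[i,4]>40 and np.linalg.norm(c[i]-near)<r]
    i=max(ok,key=lambda i:st[i,4]);return (l==i).astype(np.uint8),c[i],st[i,4]
E
python3 - <<'E'
from h import *
from scipy.optimize import minimize
Ps=[np.load(f"P{i}.npy") for i in range(4)];ims=[cv2.imread(f"pics/w{i}.png") for i in range(4)]
obs=[]
for i,n in((2,(220,185)),(3,(290,165))):
    m,c,a=blob(redmask(ims[i]),n,40);obs.append((Ps[i],c));print("knob px",c,a)
print("knob",*tri(obs))
print("weight det",*tri([(Ps[2],np.array([224.8,166.8])),(Ps[3],np.array([282.4,149.6]))]))
print("well det",*tri([(Ps[0],np.array([219.5,168.6])),(Ps[1],np.array([282.6,176.1]))]))
# well silhouette
ms=[]
for i,n in((0,(219,175)),(1,(282,180))):
    m,c,a=blob(redmask(ims[i]),n,40);m=cv2.morphologyEx(m,cv2.MORPH_CLOSE,np.ones((9,9)))
    ms.append((Ps[i],m));print("well px",c,a)
def cost(v):
    x,y,w,z=v;tot=0
    R=Ro.from_euler("z",w).as_matrix()
    for P,m in ms:
        V=[proj(P,R@np.array([a,b,0])*.038+[x,y,z-h]) for a in(-1,1) for b in(-1,1) for h in (.026,0)]
        hull=cv2.convexHull(np.array(V,np.float32))
        k=np.zeros(m.shape,np.uint8);cv2.fillConvexPoly(k,np.round(hull*16).astype(np.int32),1,shift=4)
        tot+=1-(k&m).sum()/(k|m).sum()
    return tot
best=min((minimize(cost,[.63,.253,w,.026],method="Nelder-Mead",options=dict(initial_simplex=np.array([.63,.253,w,.026])+np.vstack([np.zeros(4),np.diag([.01,.01,.2,.01])]))) for w in(-.4,0,.3,.6)),key=lambda r:r.fun)
print("well fit top",best.x,best.fun)
E
```

```text
knob px [216.04278075 185.69340463] 561
knob px [292.61212121 165.64848485] 495
knob [0.45529279 0.00687888 0.13251804] [np.float64(0.1), np.float64(0.1)]
weight det [0.4592753  0.0070517  0.03777082] [np.float64(1.5), np.float64(1.4)]
well det [0.62123897 0.2529031  0.00962531] [np.float64(1.1), np.float64(1.3)]
well px [216.73903055 174.75786814] 4353
well px [282.95506849 180.97954338] 5475
well fit top [ 0.62726211  0.25274393 -0.0083291   0.02649031] 0.029629400425151387
```

Run:
```python
from h import *
q=pose([0,0,-1],[-.2,.98,0])
go((.456,.007,.20),q);arm.move_straight([.456,.007,.095])
fingers.move_gripper(.02)
s=readout.read_state();print(s["gripper_width"],s["grip_force"],s["t"])
arm.move_straight([.456,.007,.18]);s=readout.read_state();print(s["gripper_width"],s["force"])
go((.627,.2527,.14),q)
s=readout.read_state();print(s["tcp_pos"],s["t"]);P=cam("wrist",s)
im=imaging.capture("wrist")[:,:,::-1];si=imaging.capture("side")[:,:,::-1];tp=imaging.capture("top")[:,:,::-1]
cv2.imwrite("pics/h.png",im);np.save("Ph.npy",P)
crop=lambda a,x,y,w:cv2.resize(a[y:y+w*3//4,x:x+w],(400,300))
cv2.imwrite("pics/h0.png",np.hstack([crop(im,0,0,512),crop(si,190,120,120)]))
obj=lambda z:proj(P,[.627,.2527,z]);print("tcp-axis px at z .177 ",obj(.177),"bottom z.095",obj(.095),"well",obj(.026))
```

```text
0.03666686864751498 59.766556662507355 7.0917
0.03643047494914347 [-0.20666879 -0.14383842 -3.85614296]
[0.62668449 0.25154639 0.13961439] 8.9667
tcp-axis px at z .177  [257.03804941 324.26854317] bottom z.095 [255.31853316 226.15748541] well [254.69395671 190.52080235]
```

View pics/h0.png

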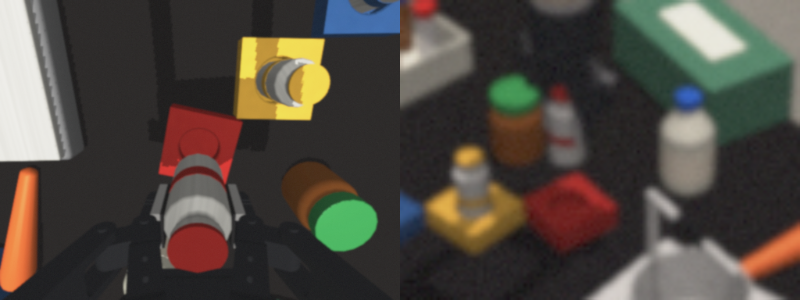

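The weight is held over the red well, with its knob disc at about (252,315) in wrist pixels. I'll overlay the predicted outlines to check for offset and tilt.

Run:
```python
from h import *
im=cv2.imread("pics/h.png");P=np.load("Ph.npy")
m,c,a=blob(redmask(im),(252,315),30)
e=cv2.fitEllipse(max(cv2.findContours(m,0,cv2.CHAIN_APPROX_NONE)[0],key=len));print("knob",c,a,e)
big=cv2.resize(im,None,fx=3,fy=3,interpolation=cv2.INTER_CUBIC)
t=np.linspace(0,2*np.pi,60)
def circ(x,y,z,r,col):
    p=np.array([proj(P,[x+r*np.cos(a),y+r*np.sin(a),z]) for a in t]);cv2.polylines(big,[np.round((p+.5)*3-.5).astype(int)],True,col,1)
    return p
x,y=.6267,.2515
circ(x,y,.1766,.014,(0,255,0));circ(x,y,.0946,.019,(0,255,0));circ(x,y,.1586,.019,(0,255,0))
circ(.627,.2527,.026,.022,(255,255,0));circ(.627,.2527,.010,.022,(255,0,0))
cv2.imwrite("pics/h1.png",big[330:1100,450:1100])
cv2.imwrite("pics/h1.png",cv2.resize(big[330:1100,450:1100],(506,600)))
```

```text
knob [252.76522415 317.92821975] 3859 ((252.7709503173828, 317.84039306640625), (61.956077575683594, 77.54058837890625), 91.90719604492188)
```

View pics/h1.png

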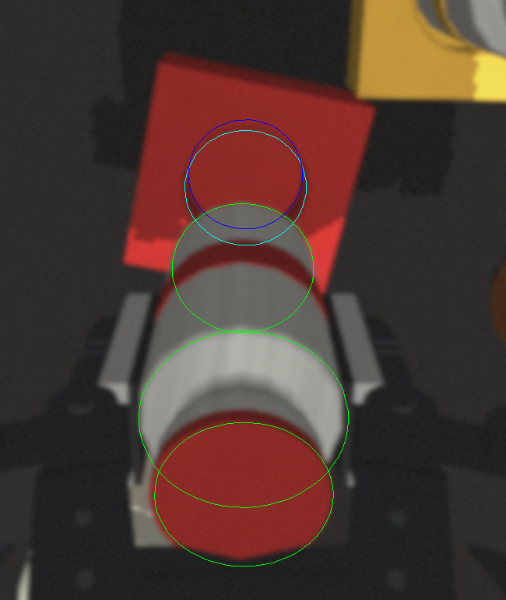

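The outlines match within about 1 mm, so I'll insert.

Run:
```python
from h import *
x,y=.6272,.253
arm.move_straight([x,y,.085]);arm.dwell(.2)
s=readout.read_state();print(s["tcp_pos"],s["force"])
x+=.627-s["tcp_pos"][0];y+=.2527-s["tcp_pos"][1];print(x,y)
for z in(.073,.066,.061,.058,.056):
    arm.move_straight([x,y,z],velocity=.05);s=readout.read_state();print(z,s["tcp_pos"],s["force"])
    if s["force"][2]>8: break
```

```text
[0.62838709 0.25328623 0.08687495] [ 0.69882536 -0.62084693 -4.09091453]
0.6258129110426207 0.25241377406163557
0.073 [0.62507957 0.25225859 0.07204939] [ 0.01955402 -0.21557502 -4.1068459 ]
0.066 [0.62533077 0.25230433 0.06527613] [-0.48477242  0.42801132 -3.79601942]
0.061 [0.62543717 0.25230494 0.06044046] [-1.0687689  -0.54126996 -4.31594771]
0.058 [0.62560263 0.25237443 0.0577158 ] [-0.6385357  -0.15485006 -3.87796855]
0.056 [0.62586653 0.25242272 0.05602214] [-0.84372725 -0.24758976 -4.05378364]
```

Run:
```python
from h import *
arm.move_straight([.6262,.2525,.0547],velocity=.04);arm.dwell(.1);s=readout.read_state();print(s["tcp_pos"],s["force"])
fingers.move_gripper(.058);s=readout.read_state();print(s["gripper_width"],s["t"])
arm.move_straight([.6262,.2525,.20],velocity=.25)
q=pose([0,0,-1],[-.2,.98,0]);go((.58,.22,.26),q);arm.dwell(.15)
s=readout.read_state();P=cam("wrist",s);im=imaging.capture("wrist")[:,:,::-1];im=np.ascontiguousarray(im)
t=np.linspace(0,2*np.pi,60)
big=cv2.resize(im,None,fx=3,fy=3,interpolation=cv2.INTER_CUBIC)
for z,r in((.026,.022),(.092,.014),(.074,.019)):
    p=np.array([proj(P,[.627+r*np.cos(a),.2527+r*np.sin(a),z]) for a in t]);cv2.polylines(big,[np.round(p*3).astype(int)],True,(0,255,0),1)
c=proj(P,[.627,.2527,.05])*3;x0,y0=int(max(c[0]-200,0)),int(max(c[1]-200,0))
A=big[y0:y0+400,x0:x0+400]
# basket views
B=["basket","basket_bar"]
q0=pose([0,0,-1],[0,1,0])
V=[A]
for i,p in enumerate([(.62,.05,.36),(.62,-.08,.36)]):
    go(p,q0);arm.dwell(.15);P,r=look(B,f"b{i}");np.save(f"Pb{i}.npy",P)
    print(i,{n:[(np.round(a,1).tolist(),round(c,2)) for a,c in v] for n,v in r.items()})
print(readout.read_state()["t"])
b=[cv2.resize(cv2.imread(f"pics/b{i}.png"),(400,300)) for i in(0,1)]
cv2.imwrite("pics/m1.png",np.hstack([cv2.resize(A,(400,400))[:,:],np.vstack(b)[:400]])) if 0 else cv2.imwrite("pics/m1.png",np.hstack([np.pad(A,((0,600-A.shape[0]),(0,400-A.shape[1]),(0,0))),np.vstack(b)]))
```

```text
[0.62626218 0.25255998 0.0559542 ] [-5.23580187 -1.9852923   5.96512185]
0.05805641848831391 11.9583
0 {'basket': [([206.8, 124.9], 0.72)], 'basket_bar': [([193.0, 142.6], 0.56)]}
1 {'basket': [([298.4, 126.3], 0.97)], 'basket_bar': [([322.0, 140.6], 0.93), ([455.6, 146.8], 0.62), ([297.3, 122.4], 0.46)]}
15.3167
```

View pics/m1.png

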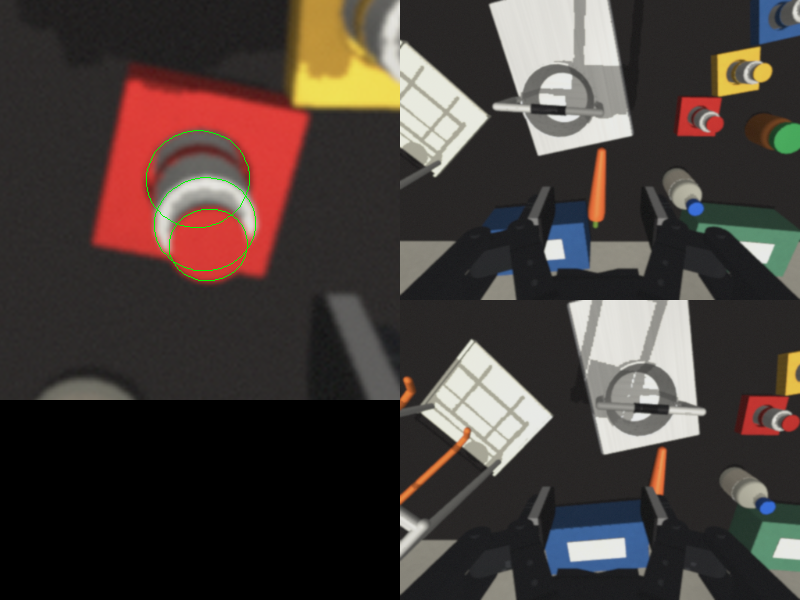

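Left panel: the red weight stands in the red well, with its outline matching the fully-down prediction. In the wrist pixels of the two right views, the bar runs (119,136)–(260,143) and (252,133)–(389,142), with sleeve centres at (188,141) and (323,138).

Run:
```python
from h import *
P=[np.load(f"Pb{i}.npy") for i in(0,1)]
for n,a,b in[("L",(119,136),(252,133)),("C",(188,141),(322.6,138)),("R",(260,143),(389,142)),("det",(193,142.6),(322,140.6)),("basket",(206.8,124.9),(298.4,126.3))]:
    print(n,*tri([(P[0],np.array(a)),(P[1],np.array(b))]))
xs=np.array([.73,-.68,0]);xs/=np.linalg.norm(xs);ys=np.array([-xs[1],xs[0],0])
H=np.array([.595,-.281,0]);q=pose([0,0,-1],ys)
for i,d in enumerate((.05,-.05)):
    go(H-.12*xs+d*ys+[0,0,.36],q);arm.dwell(.15)
    P,r=look(["hook","shelf_front","stand"],f"k{i}");np.save(f"Pk{i}.npy",P)
    print(i,{n:[(np.round(a,1).tolist(),round(c,2)) for a,c in v] for n,v in r.items()})
print(readout.read_state()["t"])
cv2.imwrite("pics/m2.png",cv2.resize(np.hstack([cv2.imread(f"pics/k{i}.png")[:, 60:460] for i in(0,1)]),(800,384)))
```

```text
L [ 0.58137876 -0.07960826  0.18951311] [np.float64(0.9), np.float64(0.9)]
C [ 0.58522919 -0.01100332  0.19533325] [np.float64(0.8), np.float64(0.8)]
R [0.58986944 0.05894002 0.18449662] [np.float64(0.2), np.float64(0.2)]
det [ 0.58925548 -0.00865888  0.18346183] [np.float64(0.3), np.float64(0.3)]
basket [ 0.58823954 -0.01361701  0.05370706] [np.float64(1.3), np.float64(1.3)]
0 {'hook': [([205.9, 283.9], 0.75), ([222.4, 215.0], 0.27)], 'shelf_front': [], 'stand': [([222.5, 216.6], 0.56)]}
1 {'hook': [([297.2, 286.0], 0.97)], 'shelf_front': [], 'stand': [([277.2, 215.9], 0.57)]}
17.1083
```

View pics/m2.png

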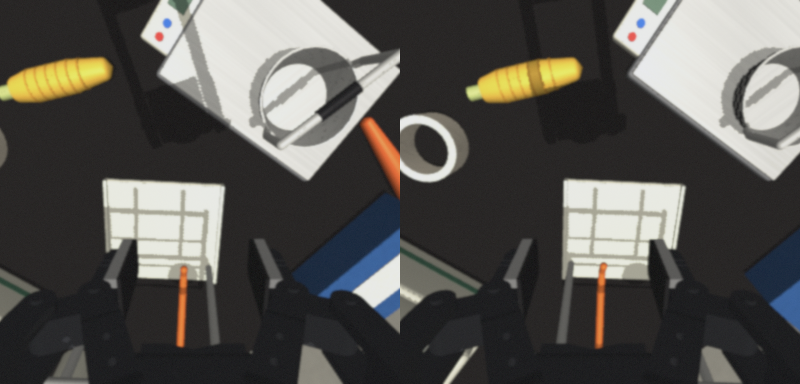

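View: each frame shows one prong tip, at full-frame pixels (244,268) and (262,268), plus the foot's front corners at (163,180)/(283,185) and (224,180)/(344,185).

Run:
```python
from h import *
P=[np.load(f"Pk{i}.npy") for i in(0,1)];S,T=cam("side"),cam("top")
X={}
for n,a,b in[("hook",(205.9,283.9),(297.2,286)),("stand",(222.5,216.6),(277.2,215.9)),("footA",(163,180),(224,180)),("footB",(283,185),(344,185))]:
    X[n],r=tri([(P[0],np.array(a)),(P[1],np.array(b))]);print(n,X[n],r)
print("hook4",*tri([(P[0],np.array((205.9,283.9))),(P[1],np.array((297.2,286))),(S,np.array((342.1,233.5))),(T,np.array((352.3,171.7)))]))
d=X["footB"]-X["footA"];print("yaw foot",np.degrees(np.arctan2(-d[0],d[1])),np.linalg.norm(d))
# orange axis lines: refine tips & prong direction at z=.214/.196 from each view
def onz(P,u,z):
    A=np.array([u[0]*P[2]-P[0],u[1]*P[2]-P[1]]);return np.linalg.solve(A[:,:2],-A[:,3]-A[:,2]*z)
tips=[]
for i in(0,1):
    im=cv2.imread(f"pics/k{i}.png");h=cv2.cvtColor(im,cv2.COLOR_BGR2HSV)
    m=((h[...,0]>4)&(h[...,0]<16)&(h[...,1]>160)&(h[...,2]>90)).astype(np.uint8)
    m[:230]=0;m[:,:220]=0;m[:,300:]=0
    ys,xs=np.nonzero(m);y0=ys.min();c=xs[ys<y0+8].mean();print(i,"tip row",y0,"col",c)
    u=np.array([c,y0+3.]);tips.append(onz(P[i],u,.214));
    rows=[(xs[ys==r].mean(),r) for r in range(y0+12,ys.max()-3,10)];print([(round(float(a),1),b) for a,b in rows])
print("tips",tips,"mid",np.mean(tips,0));d=tips[0]-tips[1];print(np.linalg.norm(d),"yaw",np.degrees(np.arctan2(-d[0],d[1])))
im=imaging
for i in(0,1):
    c=imaging.calibration("wrist")
w=np.mean(tips,0)
y=d/np.linalg.norm(d);x=np.array([y[1],-y[0]]);print("hook from tips",w+.030*x,"xs",x)
```

```text
hook [ 0.59842724 -0.28254737  0.20791756] [np.float64(1.1), np.float64(1.1)]
stand [ 0.60874956 -0.29714582 -0.01802775] [np.float64(0.3), np.float64(0.3)]
footA [ 0.48738602 -0.31064643  0.01505838] [np.float64(0.1), np.float64(0.1)]
footB [ 0.62755248 -0.17083425  0.0183191 ] [np.float64(0.1), np.float64(0.1)]
hook4 [ 0.59603095 -0.28154576  0.20801217] [np.float64(1.2), np.float64(3.0), np.float64(1.1), np.float64(0.5)]
yaw foot -45.07250013441849 0.1980018018013877
0 tip row 267 col 243.25
[(242.5, 279), (242.5, 289), (242.0, 299), (241.5, 309), (240.5, 319), (240.5, 329), (240.5, 339)]
1 tip row 264 col 262.6
[(261.5, 276), (261.0, 286), (260.5, 296), (260.0, 306), (259.5, 316), (259.0, 326), (258.5, 336)]
tips [array([ 0.60961668, -0.23623562]), array([ 0.55239274, -0.29254593])] mid [ 0.58100471 -0.26439078]
0.08028343878291999 yaw -45.461060879581986
hook from tips [ 0.60204652 -0.28577399] xs [ 0.70139384 -0.71277394]
```

```bash
cat >> h.py <<'E'
XB=np.array([.998,-.061,0]);BAR=np.array([.586,-.0105,.186])
XS=np.array([.703,-.711,0]);XS/=np.linalg.norm(XS);HK=np.array([.600,-.284,.205])
Z=np.array([0,0,1.])
def tq(x,tilt,sg):
    z=np.sin(tilt)*x-np.cos(tilt)*Z;return z,pose(z,sg*(np.cos(tilt)*x+np.sin(tilt)*Z))
E
python3 - <<'E'
from h import *
for tilt in(50,60,65):
  for sg in(1,-1):
    z,q=tq(XB,np.radians(tilt),sg);zs,qs=tq(XS,np.radians(tilt),sg)
    print(tilt,sg)
    for p,o in((BAR-.1*z,q),(BAR,q),(BAR+.08*Z,q),(HK-.11*XS+[0,0,.035],qs),(HK+[0,0,.033],qs),(HK,qs),(HK-.12*zs,qs)):
        j=kin.ik(p,o);print("  ",None if j is None else np.round(j,2))
E
```

```text
50 1
   [-0.26 -0.7   2.5   0.32  0.51 -0.42]
   [-0.22 -0.28  2.37  0.59  0.22 -0.68]
   [-0.22 -0.42  2.31  0.3   0.41 -0.38]
   [-0.32 -0.35  2.31 -0.8   0.51  1.05]
   [-0.43 -0.09  2.1  -0.77  0.39  0.97]
   [-0.43 -0.03  2.12 -0.91  0.35  1.12]
   [-0.34 -0.37  2.24 -0.68  0.56  0.9 ]
50 -1
   None
   [-0.22 -0.28  2.37  0.59  0.22  2.47]
   None
   [-0.32 -0.35  2.31 -0.8   0.51 -2.09]
   [-0.43 -0.09  2.1  -0.77  0.39 -2.17]
   [-0.43 -0.03  2.12 -0.91  0.35 -2.02]
   [-0.34 -0.37  2.24 -0.68  0.56 -2.24]
60 1
   None
   None
   [-0.23 -0.46  2.42  0.82  0.2  -0.9 ]
   None
   None
   None
   [-0.28 -0.38  2.37 -1.23  0.46  1.47]
60 -1
   None
   None
   [-0.23 -0.46  2.42  0.82  0.2   2.25]
   None
   None
   None
   [-0.28 -0.38  2.37 -1.23  0.46 -1.68]
65 1
   None
   [-0.24 -0.23  2.5   2.57  0.3  -2.66]
   None
   None
   [-0.39 -0.06  2.23  4.38  0.38  2.1 ]
   [-0.39  0.02  2.23  4.2   0.41  2.29]
   None
65 -1
   None
   [-0.24 -0.23  2.5   2.57  0.3   0.48]
   None
   None
   [-0.39 -0.06  2.23  4.38  0.38 -1.04]
   [-0.39  0.02  2.23  4.2   0.41 -0.85]
   None
```

Run:
```python
from h import *
z,q=tq(XB,np.radians(48),1)
fingers.move_gripper(.05)
HIGH=BAR-.1*z+.06*Z
go(HIGH,q);arm.dwell(.1)
im=imaging.capture("side")
arm.move_straight(BAR-.05*z);arm.move_straight(BAR,velocity=.08);arm.dwell(.15)
s=readout.read_state();print(s["tcp_pos"],s["force"],s["t"])
im=imaging.capture("side")[:,:,::-1];wi=imaging.capture("wrist")[:,:,::-1]
cv2.imwrite("pics/g0.png",np.hstack([cv2.resize(im[110:260,190:390],(400,300)),cv2.resize(wi,(400,300))]))
```

```text
[ 0.58607005 -0.0105041   0.18676384] [ 0.05468612 -0.47273169 -0.05359878] 20.2917
```

View pics/g0.png

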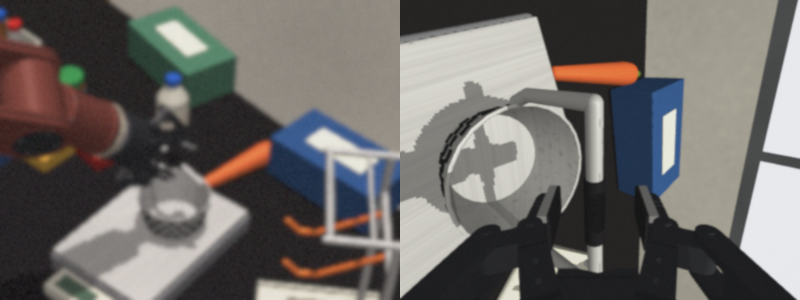

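The bar lies midway between the fingers (column about 595 against a TCP at 597), with the black sleeve (rows 183–240) on the TCP at row 207. I'll grip, lift and carry it.

Run:
```python
from h import *
fingers.move_gripper(.0)
s=readout.read_state();print(s["gripper_width"],s["grip_force"],s["force"])
arm.move_straight(BAR+.07*Z,velocity=.1);arm.dwell(.1)
s=readout.read_state();print(s["gripper_width"],s["grip_force"],s["force"],s["tcp_pos"])
zs,qs=tq(XS,np.radians(48),1)
go(HK-.13*XS+[0,0,.05],qs);arm.dwell(.5)
s=readout.read_state();print(s["tcp_pos"],s["t"])
im=imaging.capture("side")[:,:,::-1];wi=imaging.capture("wrist")[:,:,::-1]
cv2.imwrite("pics/g1.png",np.hstack([cv2.resize(im[110:260,220:420],(400,300)),cv2.resize(wi,(400,300))]))
```

```text
0.011235449969707018 58.39287221431732 [-1.97252932  0.00593953  1.70767815]
0.011264297058494709 58.381893038749695 [ 0.53134198  0.50569189 -2.65739993] [ 0.58532461 -0.01033442  0.25428807]
[ 0.50863605 -0.19148444  0.25500017] 23.4583
```

View pics/g1.png

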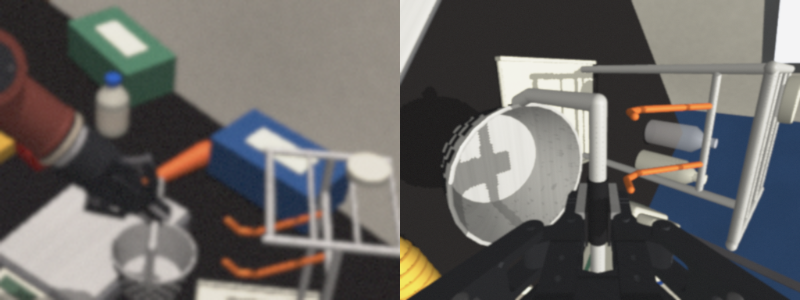

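The basket hangs upright in the grip and both prongs are in view, with tips at wrist pixels of about (298,146) and (296,239). I'll compare these with the model.

Run:
```python
from h import *
s=readout.read_state();P=cam("wrist",s);YS=np.array([-XS[1],XS[0],0])
for sg in(1,-1): print(sg,proj(P,HK-.030*XS+sg*.04*YS+[0,0,.009]),proj(P,HK-.034*XS+sg*.04*YS+[0,0,.013]))
print(proj(P,s["tcp_pos"]), [proj(P,s["tcp_pos"]+a*YS) for a in(.066,-.066)])
im=imaging.capture("wrist")[:,:,::-1]
h=cv2.cvtColor(np.ascontiguousarray(im),cv2.COLOR_BGR2HSV)
m=((h[...,0]>4)&(h[...,0]<16)&(h[...,1]>160)&(h[...,2]>90)).astype(np.uint8);m[:,:260]=0
n,l,st,c=cv2.connectedComponentsWithStats(m);print(st[st[:,4]>100])
for i in range(1,n):
    if st[i,4]>100:
        y,x=np.nonzero(l==i);print("left tip",x.min(),y[x<x.min()+6].mean())
# stand-frame offset solve: shift of hook (dx,dy) best matching lower/upper tip
```

```text
1 [298.47570176 148.97534082] [299.98034945 150.41851215]
-1 [293.9306589  242.23058799] [295.18134802 245.54300461]
[249.85120876 271.3398987 ] [array([249.21004732, 133.54339084]), array([250.32794086, 373.79774331])]
[[     0      0    512    384 194832]
 [   290    132    108     23    978]
 [   286    207    101     41    798]]
left tip 290 143.5
left tip 286 232.16216216216216
```

The offsets are within a few mm against 17 mm of slack, so I'll proceed.

Run:
```python
from h import *
arm.move_straight(HK-.10*XS+.030*Z,velocity=.1)
for d in(-.05,-.02,0): 
    arm.move_straight(HK+d*XS+.030*Z,velocity=.08);s=readout.read_state();print(d,s["tcp_pos"],s["force"])
    if abs(s["force"]).max()>12: break
arm.dwell(.2)
im=imaging.capture("side")[:,:,::-1];wi=imaging.capture("wrist")[:,:,::-1]
cv2.imwrite("pics/g2.png",np.hstack([cv2.resize(im[130:250,260:420],(400,300)),cv2.resize(wi,(400,300))]))
```

```text
-0.05 [ 0.56453281 -0.24831732  0.23463742] [ 0.21407973  0.36835697 -2.2956525 ]
-0.02 [ 0.58572512 -0.26981519  0.23464567] [ 0.65622422  0.63104145 -2.94490339]
0 [ 0.59989548 -0.28408152  0.23480387] [-0.2961653  -0.00504285 -3.07694193]
```

View pics/g2.png

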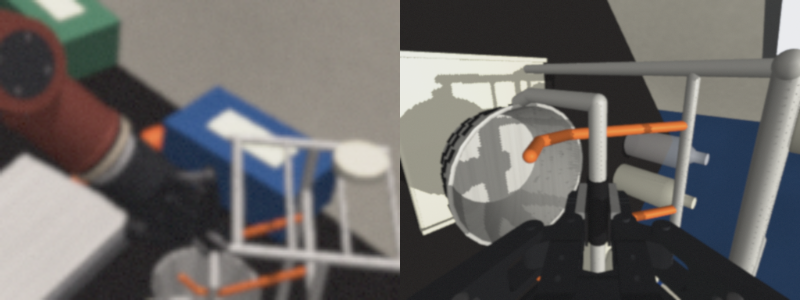

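The bar passes over the prong, past its tip (tip at (530,155), bar at column 598), inside the legs. I'll lower it.

Run:
```python
from h import *
for h in(.015,.008,.004,.001,-.001,-.003):
    arm.move_straight(HK+h*Z,velocity=.05);arm.dwell(.05);s=readout.read_state();print(h,s["tcp_pos"],s["force"])
    if s["force"][2]>1: break
arm.dwell(.2);s=readout.read_state();print(s["force"],s["t"])
im=imaging.capture("side")[:,:,::-1];wi=imaging.capture("wrist")[:,:,::-1]
cv2.imwrite("pics/g3.png",np.hstack([cv2.resize(im[130:250,260:420],(400,300)),cv2.resize(wi,(400,300))]))
```

```text
0.015 [ 0.60008343 -0.28400551  0.22004387] [ 0.5828887   0.60937684 -2.51709113]
0.008 [ 0.59996701 -0.28400741  0.21298196] [ 0.00681112  0.66839234 -2.89023304]
0.004 [ 0.59995235 -0.28397307  0.20889873] [-0.61064729 -0.65742062 -1.61505181]
0.001 [ 0.59995598 -0.28396689  0.20586365] [-0.75151057  0.60019089 -2.70637663]
-0.001 [ 0.60063162 -0.28431867  0.20523314] [-0.58273355 -0.24294718  2.89138006]
[-0.66486976  0.06845195  4.01781924] 28.0583
```

View pics/g3.png

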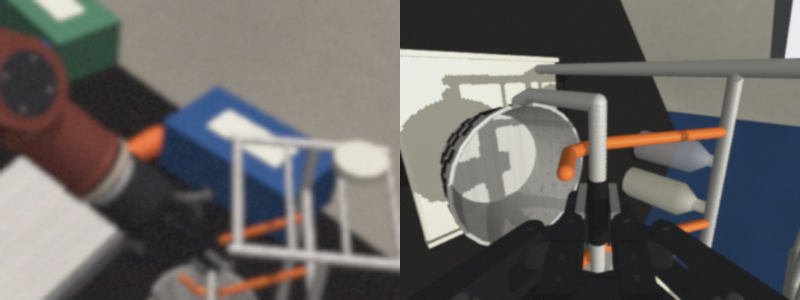

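It made contact at exactly z = 0.205 with the bar in the valley, so I'll release and back out.

Run:
```python
from h import *
zs,qs=tq(XS,np.radians(48),1)
fingers.move_gripper(.035);s=readout.read_state();print(s["gripper_width"],s["force"])
p=s["tcp_pos"]
arm.move_straight(p-.06*zs,velocity=.06);arm.move_straight(p-.15*zs,velocity=.12);arm.dwell(1)
s=readout.read_state();print(s["force"],s["t"])
for c in("side","top","wrist"):
    im=imaging.capture(c)[:,:,::-1]; exec(f"{c}=im")
    if c!="top": print(c,[(np.round(d["pixel"],1),d["confidence"]) for d in imaging.spot_point(c,"basket_bar")[:2]])
P=cam("wrist",s);print(proj(P,HK),proj(cam("side"),HK))
cv2.imwrite("pics/g4.png",np.vstack([np.hstack([cv2.resize(side[130:250,260:420],(400,300)),cv2.resize(wrist,(400,300))]),np.hstack([cv2.resize(side,(400,300)),cv2.resize(top,(400,300))])]))
```

```text
0.034836694452127524 [-0.06272927  0.02314477  0.73661827]
[ 0.10185315 -0.29471042  0.00058984] 31.5583
side [(array([343.1, 233.3]), 0.87), (array([291.1, 371.9]), 0.7)]
wrist [(array([257.8, 180.4]), 0.93)]
[253.10483779 180.81062589] [344.30408982 233.26169602]
```

View pics/g4.png

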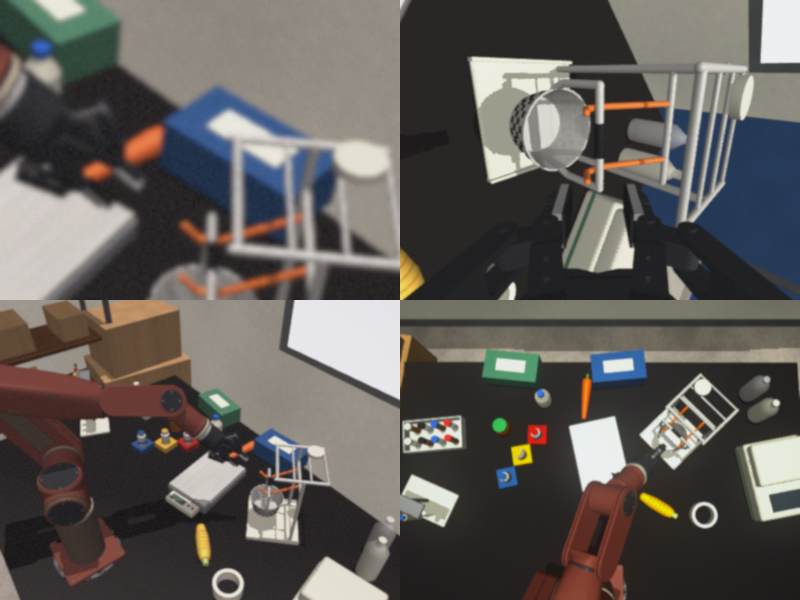

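The basket hangs over both prongs: in the wrist view the bar is at column 598, and it crosses the prongs at rows 107 and 165. The detected bar point matches the hook, the red weight is in its well, and nothing else has moved. I'm handing in.

```bash
python3 -c "
from rig import ticket
print(ticket.hand_in())"
```

```text
the job is handed in; nothing more can be done
None
```

The job is handed in at about 32 s: the red weight is upright and fully down in the red well, the basket hangs freely over both prongs of the orange hook, and the final pictures show nothing else moved; the hand-in itself returned no verdict.

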